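# Pin and hold the clamshell test jig shut on a connector

## Task

Lay the black square-bodied connector from the mat in the white nest of the open test jig, barrel towards the free end of the lid, and close the lid down on it; the jig's springs keep the lid standing slightly ajar. Then fetch the pin with the tall round knob from the stand, push it down through the lid's hole into the hole in the base, and finish while still pressing it down, its collar hard on the lid so that the lid is held fully shut on the base: do not let go at the end. Leave the other pins, tools and parts where they are.

Things in the scene. Friction and masses are not known exactly. Their poses are not given: they have to be found in the camera images.
- jig: Clamshell test jig, fixed: aluminium base 150 x 100 mm, 40 mm high, grey lid hinged to one end. Origin under the base's middle, at bench height; x from the hinge to the free end (where the pin holes are), y along the hinge, z up. A channel (x -40 to +22 mm, floor 12 mm up) crosses it, open at both y ends: fingers can go down in it beside the connector; the white nest stands in it.
- base_hole (a point): Centre of the mouth of the pin hole in the base's top face, 40 mm above the bench, at jig x = +50, y = 0 mm; axes as the jig's. The hole is 12.5 mm across, 28 mm deep, vertical, with a 1 mm chamfer.
- hinge (a point): Middle of the lid's hinge line (along the jig's y), 40 mm above the bench, at jig x = -76.5, y = 0 mm.
- lid (a joint): Lid angle, rad: 0 shut flat on the base, 1.57 upright, up to 2.1 leaning back beyond the hinge. A stiff friction hinge (0.25 N m, 2 N at the free edge) keeps it where it is left. On a seated connector it rests ajar at about 0.06; about 8 N down at the pin hole shuts it to 0; let go, it springs ajar again.
- lid_hole (a point): Centre of the pin hole on the lid's outer face (its top when shut), 126.5 mm from the hinge line. The hole is 14 mm across through the 12 mm thick lid, and lies straight over the base hole when the lid is shut.
- lid_edge (a point): Middle of the lid's free edge on its outer face, 157 mm from the hinge line. The lid is a plain plate 148 mm long, 100 mm wide and 12 mm thick; its underside passes through the hinge line, its outer face lies 12 mm from that plane.
- nest (a point): Where the connector's square body belongs: point on the floor of the white sprung nest (60 x 40 mm), 25 mm above the bench, at jig x = -20, y = 0 mm; axes as the jig's. Two cheeks 17 mm apart, flared to about 22 mm at the top, 12 mm high, at nest x +20 to +32 mm take the barrel; low stops at nest x -15 and +38 mm bound the ends. It gives straight down, up to 5 mm, under more than 16 N.
- connector: The connector to test, lying by itself on the mat: a black square body 20 mm long (x), 18 x 18 mm in section, with a bright metal barrel 13 mm across and 22 mm long sticking out of its +x end. Origin at the centre of the square body (9 mm above what it lies on), x along the barrel. About 30 g.
- barrel_tip (a point): The end of the connector's barrel, 32 mm from the connector's origin along its x.
- pin_stand: Wooden pin stand, 196 x 44 mm and 50 mm high, fixed to the bench; origin under its middle, x along its length. Three holes in a row on its long axis, at x = -66, 0 and +66 mm, each with a pin hanging upright in it by its collar, foot 14 mm above the bench.
- knob_pin: The jig's locating pin, the one with the tall round black knob: steel shank 10 mm across and 36 mm long with a tapered foot, a steel collar 30 mm across and 4 mm thick above it, then a knob 24 mm across and 30 mm tall. Origin at the foot of the shank, z up the pin: collar from 36 to 40 mm, knob from 40 to 70 mm. About 60 g, in one of the stand's three holes.
- tee_pin: Another jig's pin, in the stand: same shank, with a horizontal steel T-bar 44 mm long at the top. Origin at the foot of the shank. Leave it.
- disc_pin: Another jig's pin, in the stand: same shank, with a flat black disc head 38 mm across and 10 mm thick. Origin at the foot of the shank. Leave it.
- cutters: Wire cutters with red handles, about 120 mm long, 14 mm high, lying on the bench; origin under the middle. Leave them.
- solder_reel: Standing reel of solder, 52 mm across, 50 mm high; origin at the centre of its underside. Leave it.
- tee_adapter: Bare metal T-shaped adapter, 44 mm long, 14 mm high; origin under its middle. Leave it.
- coupler: Plain brass coupler, 32 mm long, 14 mm high; origin under its middle. Leave it.
Not all that is in view belongs to the job. Of the things like the jig, leave any that is red; of the rest the smaller one is meant.

How it is judged:
By the outcome, as a careful person would: the job done as asked, in the order asked, and still so for the second after the job is handed in, while the arm keeps its last pose, push and grip.
It also fails if it takes over 70 s, if anything falls off the work surface, if the arm or the gripper's body presses on something with over 40 N, if the wrist force passes 120 N, or if a joint passes its speed limit or range.

## Robot

A 6-joint arm with a two-finger parallel gripper is mounted at the origin on the work surface. World frame = base frame: x ahead of the robot, y to its left, z up, the work surface at z = 0. Lengths are in mm, angles in rad, forces in N, time in s.
With the tool pointing down it reaches from about 275 to 750 mm from the base axis. Payload 10.2 kg.
Tool frame: the origin (TCP) lies between the finger pads; the fingertips stand 14 mm ahead of it and the grasp point (between the pads) lies 5 mm behind it (tip_reach is the distance from the TCP to the fingertips, in mm); z points along the fingers, y is the line along which they close (so a half turn about z gives the same grasp; the last joint's range is limited). The gripper opens to 85 mm and grips with 20 to 120 N. Pads are 22 mm wide; open, the fingers measure 114 mm over their backs; the gripper's body (76 mm by 85 mm) begins 54 mm behind the grasp point. The pads swing forward as they close: fully open they stand 13 mm farther back than shut.
Start: joints at [-1.545, 0.313, 1.498, -0, 1.331, -0.223], TCP at [129.263, -508.844, 245.294] pointing down, gripper open.
Joint ranges: [-2.94, 2.94], [-0.97, 2.17], [0.19, 2.56], [-1.23, 4.37], [0.02, 3.11], [-2.88, 2.88]. Speed limits (rad/s): [2.39, 2.39, 3.01, 3.14, 3.14, 3.14].

## Interface

Orientations are given as a unit quaternion [w, x, y, z].
In Python, from rig import * gives the robot as it stands.
- The arm moves only by the tool arm_command, never from a script. Its argument "steps" is a list that holds one entry, the list of rows, each a list of 7 numbers: the opening, from 0 (shut) to 1 (fully open), then the shift along the tool's x, y, z each as a share of 0.05 m, from -1 to 1, then the turn, a rotation vector about the tool's x, y, z each as a share of 0.15 rad, from -1 to 1. A call has 1 to 8 rows; each row shifts and turns the commanded pose from where the row before left it, along the tool's axes as they then stand; what a row does not reach is not made up. A row lasts 1/8 s, in which the tool goes at most 62.5 mm and 10.7 degrees, less where a joint would pass 70% of its speed; a pose out of reach is approached as far as the arm can. A call with a number of a shift or a turn outside -1 to 1 is refused whole. A call with a gripper value outside its range is refused whole. The fingers move at their own pace and stop on an object; "squeeze" is the grip in N (left out, the last holds). Time passes only in rows, so rows that do not move let the fingers close. It gives the time, the measured TCP pose, the force, the opening and the grip force at its end, in the units of the state.
- sense(): the state, without advancing time (a new reading comes with each control period).
- capture(name): name is "side" or "top"; returns the picture (480x640x3 uint8, red, green, blue); there is no depth.
- get_calibration(name): a dict with "intrinsics" (3x3 intrinsics, pixels), "rvec" (rotation vector, rad) and "tvec" (3), from world to camera coordinates, as OpenCV has them. Camera axes: x right, y down, z forward; pixel columns grow to the right and rows downward; lengths in mm; the calibration is good to about 2 mm. A picture is of the moment at which its call begins. get_calibration takes no time and is no camera call.
- finish_job(): hands the job in; it is judged then, once.
The state is a dict: "time_s": time; "joints": joint angles; "dq": joint speeds; "tau": joint torques, N m; "eef_pos": TCP position; "ee_rot": TCP orientation; "force": force on the tool from outside, world axes, zero at the start; "wrist_torque": the same for the moment, N m; "grip_width": opening from 0.0 (shut) to 1.0 (fully open); "grip_force": force on a finger pad.
Only numpy, scipy, OpenCV 4.12 (cv2) and the standard library are available. Lean on these libraries where they do the work, as an engineer would, in place of code of your own. Each camera call takes 0.05 s, during which the arm holds its last target. There are 200 camera calls.

## Working session

There is one attempt and no reset: what is moved stays moved. The work goes in short steps, Python scripts to look and compute and a tool call to move; the robot and the scene stay as the last step left them, time stands still between calls to the robot, and variables do not carry over. Pictures are saved under pics/ and viewed, at most 10 in all, crops included, and the job is handed in when it is done.

Besides the shell and the picture viewer there is one more tool, called after "Emit:" as name(argument=value, ...) on one line, values as JSON. arm_command: Moves the arm, as the interface text tells. Its arguments: {"type":"object","properties":{"steps":{"type":"array"},"squeeze":{"type":"number"}},"required":["steps"]}

```bash
mkdir -p pics; python3 - <<'E'
from rig import *
import cv2
for n in("side","top"):
    cv2.imwrite(f"pics/{n}0.png",capture(n)[:,:,::-1])
    print(n,get_calibration(n))
print(sense())
E
```

```text
side {'intrinsics': array([[504.33577068,   0.        , 315.89366638],
       [  0.        , 504.33577068, 239.62817177],
       [  0.        ,   0.        ,   1.        ]]), 'rvec': array([ 0.62763453, -2.45589699,  1.41138791]), 'tvec': array([387.03142901, 133.17588832, 968.62035806])}
top {'intrinsics': array([[467.68913693,   0.        , 327.64333586],
       [  0.        , 467.68913693, 239.37557342],
       [  0.        ,   0.        ,   1.        ]]), 'rvec': array([ 2.17846295, -2.18498175,  0.11447815]), 'tvec': array([ 26.93115672, 429.8689929 , 943.74765109])}
{'time_s': 0.1, 'joints': array([-1.54536962e+00,  3.13382165e-01,  1.49837570e+00, -1.92751893e-05,
        1.33100673e+00, -2.23392185e-01]), 'dq': array([-0.00041209, -0.00056019, -0.00265754, -0.0034187 ,  0.00016647,
        0.0005485 ]), 'tau': array([ 3.03441244e-03, -4.12894464e+01, -2.60140836e+01, -2.07011713e-04,
        3.01766107e-03, -6.07799933e-06]), 'eef_pos': array([ 129.26808011, -508.60723741,  244.79288309]), 'ee_rot': array([-5.84028278e-04,  9.92270666e-01,  1.24091020e-01,  4.85917131e-05]), 'force': array([-1.12148416,  0.36571004, -0.24647065]), 'wrist_torque': array([ 0.04665969, -0.01341775, -0.01584956]), 'grip_force': 0.0, 'grip_width': 0.9968179976450986}
```

View pics/top0.png

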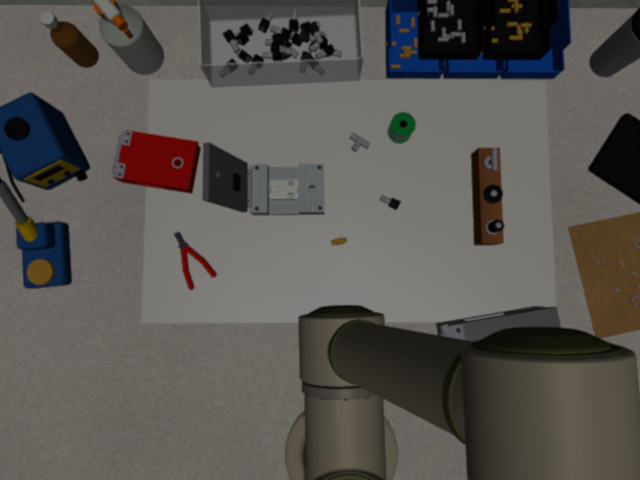

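View pics/side0.png

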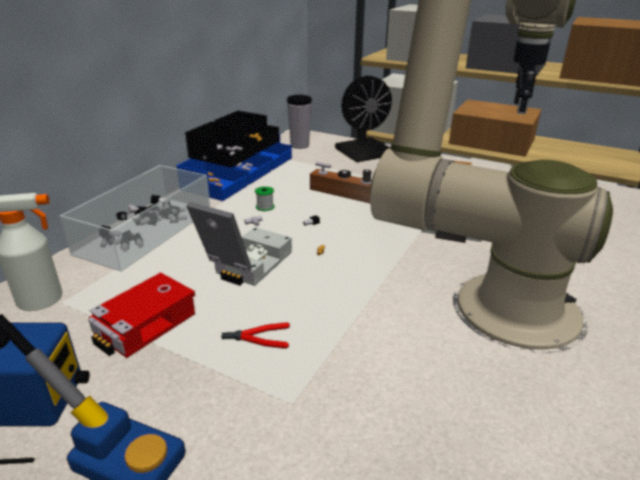

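The top view shows three jig-like things: a red one at (157,162), an open grey one with a white nest at (265,188), and a large grey one half hidden behind the arm at (500,325). The non-red, smaller one is the open jig at (265,188). The connector candidate is at (390,202): a black body with a bright barrel, lying alone on the mat. The stand is at (488,196), with heads at (492,160), (492,193) and (495,226). I'll check these in one enlarged crop.

```bash
cat > h.py <<'E'
import numpy as np, cv2
from scipy.optimize import least_squares
from scipy.spatial.transform import Rotation as R
from rig import *
C={n:get_calibration(n) for n in("side","top")}
def proj(n,P):
    c=C[n]; return cv2.projectPoints(np.float64(P).reshape(-1,3),c["rvec"],c["tvec"],c["intrinsics"],None)[0].reshape(-1,2)
def ray(n,uv,z):
    c=C[n]; M=cv2.Rodrigues(c["rvec"])[0]; o=-M.T@c["tvec"]
    d=M.T@np.linalg.inv(c["intrinsics"])@[uv[0],uv[1],1]
    return o+d*(z-o[2])/d[2]
def tri(a,b):
    "side pixel a, top pixel b -> point"
    f=lambda p:np.r_[proj("side",p)[0]-a,proj("top",p)[0]-b]
    r=least_squares(f,[400,0,30.]); return r.x,np.abs(r.fun).max()
E
python3 - <<'E'
from h import *
t=cv2.imread("pics/top0.png");s=cv2.imread("pics/side0.png")
z=lambda i,x,y,w,h,W,H:cv2.resize(i[y:y+h,x:x+w],(W,H),interpolation=cv2.INTER_CUBIC)
a=np.hstack([z(t,195,130,140,100,420,300),z(t,465,140,50,110,136,300),z(t,370,185,40,40,240,300)[:, :]])
b=np.hstack([z(s,180,195,130,95,410,300),z(s,290,150,90,70,386,300)])
cv2.imwrite("pics/c1.png",np.vstack([a,b]))
for u in[(288,189),(390,202),(488,196),(492,160),(492,193),(495,226),(225,178)]:print(u,ray("top",u,40).round())
E
```

```text
(288, 189) [531. 106.  40.]
(390, 202) [ 504. -101.   40.]
(488, 196) [ 516. -302.   40.]
(492, 160) [ 591. -313.   40.]
(492, 193) [ 522. -310.   40.]
(495, 226) [ 455. -314.   40.]
(225, 178) [554. 234.  40.]
```

View pics/c1.png

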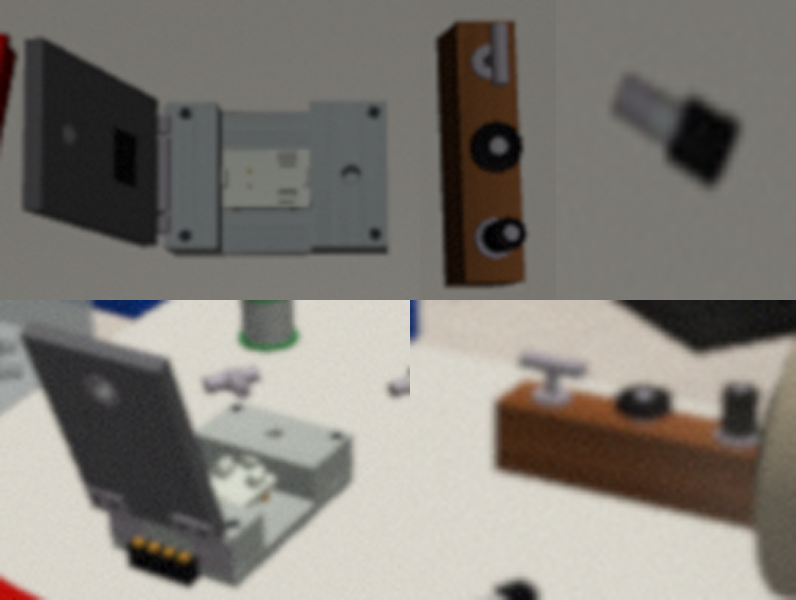

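The crop confirms it. The open jig has a nest at (282,190) and its base hole at about (312,187). The knob pin is the lowest in the stand, at about (498,225): tall and round above a collar, unlike the T-bar at top and the flat disc in the middle. The connector body is at (395,204), with its barrel tip at (380,198). Next come the poses.

```bash
python3 - <<'E'
from h import *
for n in C:
    M=cv2.Rodrigues(C[n]["rvec"])[0]; print(n,(-M.T@C[n]["tvec"]).round())
# triangulated checks
for k,a,b in[("base_hole",(267.2,237.2),(312,187.3)),("c+",(256.1,227.6),(324,163.7)),("c-",(291.6,238.4),(324,212.3)),("knobtop",(366.9,169.8),(498.1,225.4)),("disc",(344.3,171.5),(492.6,193.9)),("lidhole_out/in",(211.5,223.5),(218,174.5))]:
    p,e=tri(a,b); print(k,p.round(1),round(e,2))
def T(q,L):
    x,y,a=q; L=np.float64(L); c,s=np.cos(a),np.sin(a)
    return np.c_[x+c*L[:,0]-s*L[:,1],y+s*L[:,0]+c*L[:,1],L[:,2]]
def fit(top,side,q0):
    def f(q):
        r=[]
        for n,d in(("top",top),("side",side)):
            for L,uv in d: r.append(proj(n,T(q,[L]))[0]-uv)
        return np.ravel(r)
    r=least_squares(f,q0); return r.x,r.fun.reshape(-1,2).round(1).tolist()
print("jig",fit([((75,50,40),(324,163.7)),((75,-50,40),(324,212.3)),((-75,50,40),(250.3,164)),((-75,-50,40),(250,212.3)),((50,0,40),(312,187.3))],
 [((50,0,40),(267.2,237.2)),((75,50,40),(256.1,227.6)),((75,-50,40),(291.6,238.4))],[530,100,-1.57]))
# stand: x axis toward +world x
print("stand",fit([((98,22,50),(479.7,148.1)),((98,-22,50),(499.9,148.1)),((-98,-22,50),(503.6,242.7)),((-98,22,50),(482.3,243.8)),((-66,0,84),(498.1,225.4))],
 [((98,22,50),(310.5,172.9)),((98,-22,50),(316.8,168.7)),((-66,0,84),(366.9,169.8))],[520,-300,0]))
# connector by mask
g=lambda f:cv2.cvtColor(cv2.imread(f),cv2.COLOR_BGR2GRAY).astype(float)
D={}
for n,box in(("top",(372,190,408,215)),("side",(300,210,325,230))):
    x0,y0,x1,y1=box; im=g(f"pics/{n}0.png")[y0:y1,x0:x1]; bg=np.median(im)
    w=np.clip((bg-im)/bg-0.5,0,None); yy,xx=np.mgrid[y0:y1,x0:x1]
    D[n]=((w*xx).sum()/w.sum(),(w*yy).sum()/w.sum()); print(n,bg,im.min(),D[n],(w>0).sum())
print("conn body",tri(D["side"],D["top"]),ray("top",D["top"],12),ray("top",(380.2,197.7),10),ray("side",D["side"],10))
E
```

```text
side [-23. 862. 602.]
top [343.  39. 978.]
base_hole [534.2  57.   38.2] 0.42
c+ [582.5  32.   37.8] 0.91
c- [483.8  33.2  37. ] 0.11
knobtop [ 450.4 -302.4   86.5] 0.16
disc [ 515.3 -300.4   69.2] 0.16
lidhole_out/in [537.6 225.2 150.7] 1.5
jig (array([533.02448055, 108.01802788,  -1.57511791]), [[0.0, 0.4], [-0.1, 0.2], [0.2, -0.2], [-0.3, 0.0], [-0.3, 0.8], [-0.2, -0.4], [-1.2, -0.9], [0.5, -1.0]])
stand (array([ 5.16111872e+02, -3.04844386e+02, -3.42207462e-03]), [[-0.7, -0.4], [0.5, -0.3], [0.1, 0.8], [-0.4, -0.3], [0.6, 0.2], [-0.9, 0.4], [0.3, -0.7], [0.5, 0.6]])
top 119.0 6.0 (np.float64(393.9444023632783), np.float64(203.35115891531584)) 85
side 212.0 11.0 (np.float64(315.1247099767982), np.float64(219.55278422273787)) 59
conn body (array([ 505.62874538, -114.12903972,   10.39583169]), np.float64(0.41273999767554415)) [ 506.02337132 -113.56467432   12.        ] [518.39486236 -85.16117532  10.        ] [ 504.98083882 -115.09483855   10.        ]
```

```bash
cat > go.py <<'E'
"usage: go.py x y z yaw_deg -> shares along tool axes from the measured pose, turn share about tool z"
import sys; from h import *
s=sense(); q=s["ee_rot"]; M=R.from_quat([q[1],q[2],q[3],q[0]])
x,y,z,a=map(float,sys.argv[1:5])
d=M.inv().apply(np.array([x,y,z])-s["eef_pos"])/50
a=np.radians(a); X=np.array([np.cos(a),np.sin(a),0]);Z=np.array([0,0,-1.]);G=R.from_matrix(np.c_[X,np.cross(Z,X),Z])
print("t",round(s["time_s"],2),"pos",s["eef_pos"].round(1),"yaw",np.degrees(np.arctan2(*M.apply([1,0,0])[[1,0]])).round(1),"F",s["force"].round(1),"gw",round(s["grip_width"],3),"gf",round(s["grip_force"],1))
print("shift",d.round(3),"turn",((M.inv()*G).as_rotvec()/.15).round(2),"after turn shift",(G.inv().apply(np.array([x,y,z])-s["eef_pos"])/50).round(3),"joints",s["joints"].round(2))
E
```

Emit:
arm_command(steps=[[[1, 0.9, -0.57, 0.2, 0, 0, 0], [1, 0.9, -0.57, 0.2, 0, 0, 0], [1, 0.9, -0.57, 0.2, 0, 0, 0], [1, 0.9, -0.57, 0.2, 0, 0, 0], [1, 0.9, -0.57, 0.2, 0, 0, 0], [1, 0.9, -0.57, 0.2, 0, 0, 0], [1, 0.9, -0.57, 0.2, 0, 0, 0], [1, 0.9, -0.57, 0.2, 0, 0, 0]]])

```text
time_s: 1.1
eef_pos: [423.0, -197.7, 164.9]
ee_rot: [-0.0, 0.992, 0.124, -0.0]
force: [0.6, -0.6, -0.3]
grip_width: 1.001
grip_force: 0.0
```

Emit:
arm_command(steps=[[[1, 0, 0, 0, 0, 0, -1], [1, 0, 0, 0, 0, 0, -1], [1, 0, 0, 0, 0, 0, -1], [1, 0, 0, 0, 0, 0, -1], [1, 0, 0, 0, 0, 0, -1], [1, 0, 0, 0, 0, 0, -1], [1, 0, 0, 0, 0, 0, 0]]])

```text
time_s: 1.98
eef_pos: [421.9, -199.1, 165.1]
ee_rot: [-0.0, 0.84, 0.543, -0.0]
force: [0.1, 0.4, 0.8]
grip_width: 0.997
grip_force: 0.0
```

```bash
python3 go.py 505.6 -114 80 66.3; python3 - <<'E'
from h import *
im=capture("top");cv2.imwrite("pics/t1.png",im[:,:,::-1])
E
```

```text
t 1.98 pos [ 421.9 -199.1  165.1] yaw 65.7 F [0.1 0.4 0.8] gw 0.997 gf 0.0
shift [2.24  0.827 1.702] turn [-0.   -0.   -0.06] after turn shift [2.232 0.848 1.702] joints [-0.69  0.27  1.78  0.    1.09 -0.27]
```

Emit:
arm_command(steps=[[[0.6, 0.75, 0.28, 0.57, 0, 0, 0], [0.6, 0.75, 0.28, 0.57, 0, 0, 0], [0.6, 0.74, 0.28, 0.57, 0, 0, -0.06], [0.6, 0, 0, 0, 0, 0, 0], [0.6, 0, 0, 0, 0, 0, 0]]])

```text
time_s: 2.65
eef_pos: [506.1, -114.6, 80.1]
ee_rot: [0.0, 0.837, 0.546, -0.0]
force: [-0.1, -0.0, 0.1]
grip_width: 0.599
grip_force: 0.0
```

```bash
python3 go.py 505.6 -114 17 66.3; python3 - <<'E'
from h import *
o=[]
for n,P in(("top",[505,-114,10]),("side",[505,-114,30])):
    im=capture(n)[:,:,::-1];u,v=proj(n,P)[0].astype(int)
    o.append(cv2.resize(im[v-35:v+35,u-35:u+35],(400,400),interpolation=cv2.INTER_CUBIC))
cv2.imwrite("pics/t2.png",np.hstack(o))
E
```

```text
t 2.65 pos [ 506.1 -114.6   80.1] yaw 66.2 F [-0.1 -0.   0.1] gw 0.599 gf 0.0
shift [ 0.007 -0.015  1.263] turn [ 0.    0.   -0.01] after turn shift [ 0.007 -0.015  1.263] joints [-0.45  0.49  1.71 -0.    0.94 -0.03]
```

View pics/t2.png

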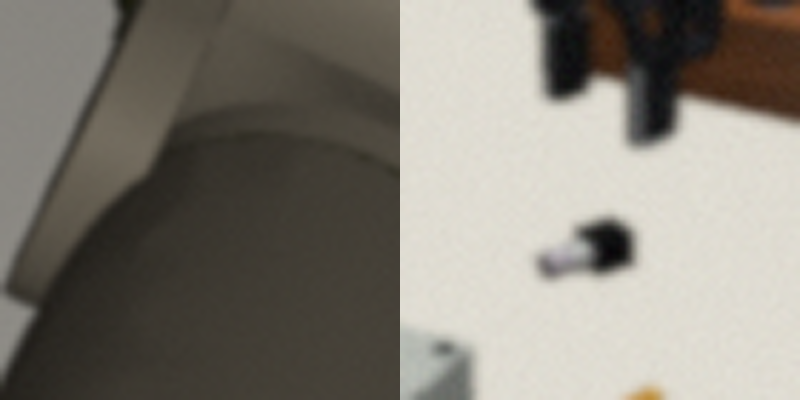

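The side view shows the two fingertips, mid-crop at (607,117), straight above the connector body at (607,247). The top view is blocked by the arm. I'll go down and grip.

Emit:
arm_command(squeeze=40, steps=[[[0.6, 0, 0, 0.5, 0, 0, 0], [0.6, 0, 0, 0.5, 0, 0, 0], [0.6, 0, 0, 0.26, 0, 0, 0], [0.1, 0, 0, 0, 0, 0, 0], [0.1, 0, 0, 0, 0, 0, 0], [0.1, 0, 0, 0, 0, 0, 0], [0.1, 0, 0, 0, 0, 0, 0], [0.1, 0, 0, 0, 0, 0, 0]]])

```text
time_s: 3.75
eef_pos: [506.8, -114.6, 17.9]
ee_rot: [0.001, 0.837, 0.547, 0.0]
force: [-0.9, -0.2, 6.9]
grip_width: 0.199
grip_force: 40.4
```

Emit:
arm_command(steps=[[[0.1, 0, 0, -0.4, 0, 0, 0], [0.1, 0, 0, -0.3, 0, 0, 0.5], [0.1, 0, 0, 0, 0, 0, 1], [0.1, 0, 0, 0, 0, 0, 1], [0.1, 0, 0, 0, 0, 0, 1], [0.1, 0, 0, 0, 0, 0, 1], [0.1, 0, 0, 0, 0, 0, 1], [0.1, 0, 0, 0, 0, 0, 1]]])

```text
time_s: 4.75
eef_pos: [506.3, -114.2, 52.1]
ee_rot: [0.0, 0.996, 0.089, 0.0]
force: [0.4, 0.4, -1.0]
grip_width: 0.201
grip_force: 39.5
```

Emit:
arm_command(steps=[[[0.1, 0, 0, 0, 0, 0, 1], [0.1, 0, 0, 0, 0, 0, 1], [0.1, 0, 0, 0, 0, 0, 1], [0.1, 0, 0, 0, 0, 0, 1], [0.1, 0, 0, 0, 0, 0, 0], [0.1, 0, 0, 0, 0, 0, 0]]])

```text
time_s: 5.5
eef_pos: [506.3, -114.2, 52.0]
ee_rot: [0.0, 0.979, -0.206, 0.0]
force: [-0.4, -0.0, 0.0]
grip_width: 0.2
grip_force: 39.5
```

```bash
python3 go.py 505.6 -114 18 -24
```

```text
t 5.5 pos [ 506.3 -114.2   52. ] yaw -23.7 F [-0.4 -0.   0. ] gw 0.2 gf 39.5
shift [-0.014  0.001  0.679] turn [-0.   -0.    0.03] after turn shift [-0.014  0.001  0.679] joints [-0.45  0.54  1.73  0.    0.88  1.54]
```

Emit:
arm_command(steps=[[[0.1, 0, 0, 0.4, 0, 0, 0], [0.1, 0, 0, 0.27, 0, 0, 0], [0.1, 0, 0, 0, 0, 0, 0], [0.6, 0, 0, 0, 0, 0, 0], [0.6, 0, 0, 0, 0, 0, 0], [0.6, 0, 0, -0.6, 0, 0, 0], [0.6, 0, 0, -0.6, 0, 0, -0.5], [0.6, 0, 0, 0, 0, 0, -1]]])

```text
time_s: 6.5
eef_pos: [507.3, -114.7, 80.5]
ee_rot: [0.001, 0.996, -0.094, 0.002]
force: [-0.2, -0.2, -0.7]
grip_width: 0.601
grip_force: 0.0
```

Emit:
arm_command(steps=[[[0.6, 0, 0, 0, 0, 0, -1], [0.6, 0, 0, 0, 0, 0, -1], [0.6, 0, 0, 0, 0, 0, -1], [0.6, 0, 0, 0, 0, 0, -1], [0.6, 0, 0, 0, 0, 0, -1], [0.6, 0, 0, 0, 0, 0, -1], [0.6, 0, 0, 0, 0, 0, -1], [0.6, 0, 0, 0, 0, 0, -1]]])

```text
time_s: 7.5
eef_pos: [506.2, -114.3, 78.4]
ee_rot: [0.0, 0.874, 0.485, 0.0]
force: [0.2, -0.2, -0.3]
grip_width: 0.601
grip_force: 0.0
```

Emit:
arm_command(steps=[[[0.6, 0, 0, 0, 0, 0, -1], [0.6, 0, 0, 0, 0, 0, -1], [0.6, 0, 0, 0, 0, 0, -1], [0.6, 0, 0, 0, 0, 0, -1], [0.6, 0, 0, 0, 0, 0, -1], [0.6, 0, 0, 0, 0, 0, -1], [0.6, 0, 0, 0, 0, 0, -1], [0.6, 0, 0, 0, 0, 0, -1]]])

```text
time_s: 8.5
eef_pos: [506.3, -114.2, 78.4]
ee_rot: [0.0, 0.448, 0.894, 0.0]
force: [0.3, -0.0, 0.6]
grip_width: 0.597
grip_force: 0.0
```

Emit:
arm_command(steps=[[[0.6, 0, 0, 0, 0, 0, -1], [0.6, 0, 0, 0, 0, 0, -1], [0.6, 0, 0, 0, 0, 0, -1], [0.6, 0, 0, 0, 0, 0, -0.44], [0.6, 0, 0, 0, 0, 0, 0], [0.6, 0, 0, 0, 0, 0, 0]]])

```text
time_s: 9.25
eef_pos: [506.2, -114.2, 78.4]
ee_rot: [0.0, 0.208, 0.978, 0.0]
force: [-0.9, -0.2, 0.8]
grip_width: 0.597
grip_force: 0.0
```

```bash
python3 go.py 506.3 -114.2 18 156.2; python3 - <<'E'
from h import *
n="side";P=[505,-114,30]
im=capture(n)[:,:,::-1];u,v=proj(n,P)[0].astype(int)
cv2.imwrite("pics/t3.png",cv2.resize(im[v-35:v+35,u-35:u+35],(560,560),interpolation=cv2.INTER_CUBIC))
E
```

```text
t 9.25 pos [ 506.2 -114.2   78.4] yaw 156.0 F [-0.9 -0.2  0.8] gw 0.597 gf 0.0
shift [-1.000e-03  1.000e-03  1.207e+00] turn [ 0.    0.   -0.02] after turn shift [-1.000e-03  1.000e-03  1.207e+00] joints [-0.45  0.5   1.71  0.    0.93 -1.6 ]
```

View pics/t3.png

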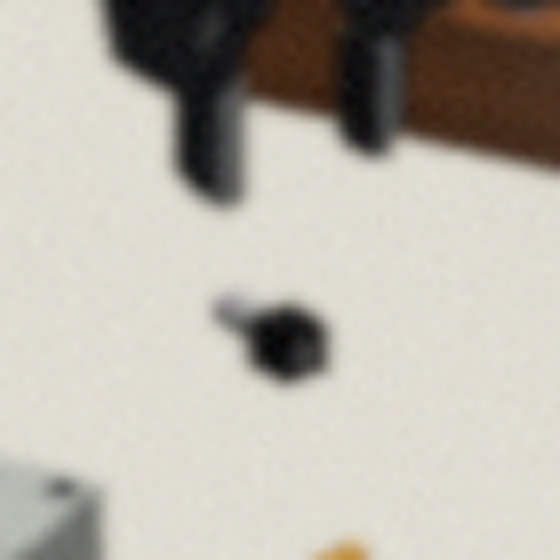

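Connector lies with its barrel pointing up-left, body at (288,343), directly under the fingers' middle at (289,172). I'll re-grip it and carry it to the nest.

Emit:
arm_command(steps=[[[0.6, 0, 0, 0.5, 0, 0, 0], [0.6, 0, 0, 0.5, 0, 0, 0], [0.6, 0, 0, 0.19, 0, 0, 0], [0.1, 0, 0, 0, 0, 0, 0], [0.1, 0, 0, 0, 0, 0, 0], [0.1, 0, 0, 0, 0, 0, 0], [0.1, 0, 0, 0, 0, 0, 0], [0.1, 0, 0, -0.5, 0, 0, 0]]])

```text
time_s: 10.3
eef_pos: [505.4, -113.9, 43.3]
ee_rot: [-0.001, 0.207, 0.978, 0.0]
force: [-0.5, -0.9, -0.1]
grip_width: 0.203
grip_force: 39.5
```

Emit:
arm_command(steps=[[[0.1, 0, 0, -0.6, 0, 0, 0.75], [0.1, 0, 0, -0.5, 0, 0, 1], [0.1, 0, 0, 0, 0, 0, 1], [0.1, 0, 0, 0, 0, 0, 1], [0.1, 0, 0, 0, 0, 0, 1], [0.1, 0, 0, 0, 0, 0, 1], [0.1, 0, 0, 0, 0, 0, 1], [0.1, 0, 0, 0, 0, 0, 1]]])

```text
time_s: 11.3
eef_pos: [506.2, -114.2, 99.0]
ee_rot: [0.0, 0.712, 0.702, 0.0]
force: [1.2, 0.4, -0.6]
grip_width: 0.199
grip_force: 39.5
```

Emit:
arm_command(steps=[[[0.1, 0.69, 0.08, 0, 0, 0, 0], [0.1, 0.69, 0.08, 0, 0, 0, 0], [0.1, 0.69, 0.08, 0, 0, 0, 0], [0.1, 0.69, 0.08, 0, 0, 0, 0], [0.1, 0.69, 0.07, 0, 0, 0, 0], [0.1, 0.69, 0.07, 0, 0, 0, 0], [0.1, 0.69, 0.07, 0, 0, 0, 0], [0.1, 0, 0, 0, 0, 0, 0]]])

```text
time_s: 12.3
eef_pos: [534.8, 128.7, 98.8]
ee_rot: [-0.0, 0.709, 0.705, 0.0]
force: [-0.6, -1.3, -1.0]
grip_width: 0.197
grip_force: 39.5
```

```bash
python3 go.py 533 128 43 89.8; python3 - <<'E'
from h import *
o=[]
for n in("top","side"):
    im=capture(n)[:,:,::-1];u,v=proj(n,[533,115,60])[0].astype(int)
    o.append(cv2.resize(im[v-45:v+45,u-45:u+45],(400,400),interpolation=cv2.INTER_CUBIC))
cv2.imwrite("pics/t4.png",np.hstack(o))
E
```

```text
t 12.3 pos [534.8 128.7  98.8] yaw 89.6 F [-0.6 -1.3 -1. ] gw 0.197 gf 39.5
shift [-0.015 -0.036  1.117] turn [ 0.   -0.   -0.02] after turn shift [-0.015 -0.036  1.117] joints [0.02 0.52 1.6  0.   1.02 0.03]
```

View pics/t4.png

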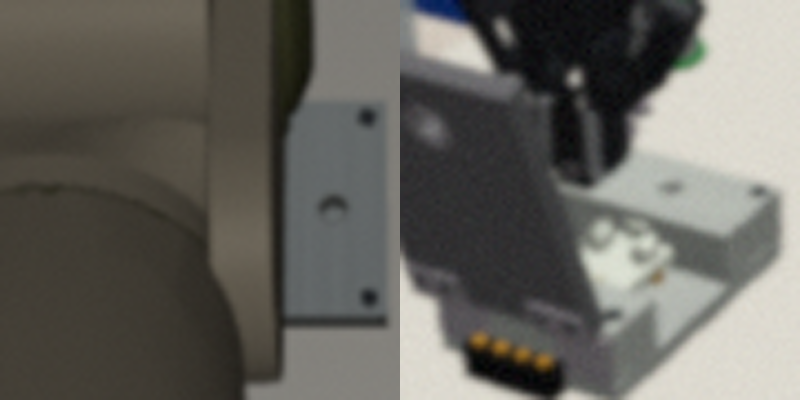

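The side view shows the fingers over the nest, clear of the lid. The nest is at crop (630,250). I'll lower it gently.

Emit:
arm_command(steps=[[[0.1, 0, -0.026, 0.4, 0, 0, 0], [0.1, 0, 0, 0.4, 0, 0, 0], [0.1, 0, 0, 0.15, 0, 0, 0], [0.1, 0, 0, 0.1, 0, 0, 0], [0.1, 0, 0, 0, 0, 0, 0], [0.1, 0, 0, 0, 0, 0, 0]]])

```text
time_s: 13.15
eef_pos: [534.0, 127.0, 46.9]
ee_rot: [0.0, 0.71, 0.704, 0.0]
force: [-0.5, -0.4, 0.3]
grip_width: 0.199
grip_force: 39.5
```

Emit:
arm_command(steps=[[[0.1, 0, 0, 0.03, 0, 0, 0], [0.1, 0, 0, 0.03, 0, 0, 0], [0.1, 0, 0, 0, 0, 0, 0]]])

```text
time_s: 13.52
eef_pos: [534.0, 127.1, 44.7]
ee_rot: [0.0, 0.71, 0.704, 0.0]
force: [-4.6, -0.2, 12.8]
grip_width: 0.197
grip_force: 41.1
```

```bash
python3 go.py 533.5 128 43 89.8
```

```text
t 13.53 pos [534.  127.1  44.7] yaw 89.5 F [-4.6 -0.2 12.8] gw 0.197 gf 41.1
shift [ 0.018 -0.011  0.034] turn [ 0.01  0.   -0.04] after turn shift [ 0.019 -0.01   0.034] joints [ 0.02  0.6   1.64 -0.    0.9   0.03]
```

Emit:
arm_command(steps=[[[0.1, 0, 0, -0.06, 0, 0, 0], [0.1, 0, -0.03, 0, 0, 0, 0], [0.1, 0, 0, 0, 0, 0, 0], [0.1, 0, 0, 0.05, 0, 0, 0], [0.1, 0, 0, 0.02, 0, 0, 0], [0.1, 0, 0, 0, 0, 0, 0]]])

```text
time_s: 14.28
eef_pos: [532.4, 127.1, 44.0]
ee_rot: [0.0, 0.71, 0.704, 0.0]
force: [-6.0, -1.1, 16.9]
grip_width: 0.196
grip_force: 41.5
```

```bash
python3 go.py 532.5 128 43 89.8
```

```text
t 14.28 pos [532.4 127.1  44. ] yaw 89.5 F [-6.  -1.1 16.9] gw 0.196 gf 41.5
shift [0.018 0.002 0.02 ] turn [ 0.    0.   -0.04] after turn shift [0.018 0.002 0.02 ] joints [ 0.02  0.6   1.64 -0.    0.9   0.03]
```

Emit:
arm_command(steps=[[[0.1, 0, 0, -0.08, 0, 0, 0], [0.1, 0, -0.03, 0, 0, 0, 0], [0.1, 0, 0, 0, 0, 0, 0], [0.1, 0, 0, 0.05, 0, 0, 0], [0.1, 0, 0, 0.02, 0, 0, 0], [0.1, 0, 0, 0, 0, 0, 0]]])

```text
time_s: 15.02
eef_pos: [531.7, 127.0, 44.6]
ee_rot: [0.001, 0.71, 0.704, 0.001]
force: [-0.7, -0.2, 14.8]
grip_width: 0.194
grip_force: 41.4
```

```bash
python3 go.py 532.5 128 43 89.8;python3 - <<'E'
from h import *
o=[]
for n in("top","side"):
    im=capture(n)[:,:,::-1];u,v=proj(n,[533,125,40])[0].astype(int)
    o.append(cv2.resize(im[v-30:v+30,u-30:u+30],(400,400),interpolation=cv2.INTER_CUBIC))
cv2.imwrite("pics/t5.png",np.hstack(o))
E
```

```text
t 15.03 pos [531.7 127.   44.6] yaw 89.5 F [-0.7 -0.2 14.8] gw 0.194 gf 41.4
shift [0.021 0.015 0.033] turn [ 0.02  0.   -0.04] after turn shift [0.021 0.016 0.033] joints [ 0.02  0.6   1.65 -0.    0.9   0.03]
```

View pics/t5.png

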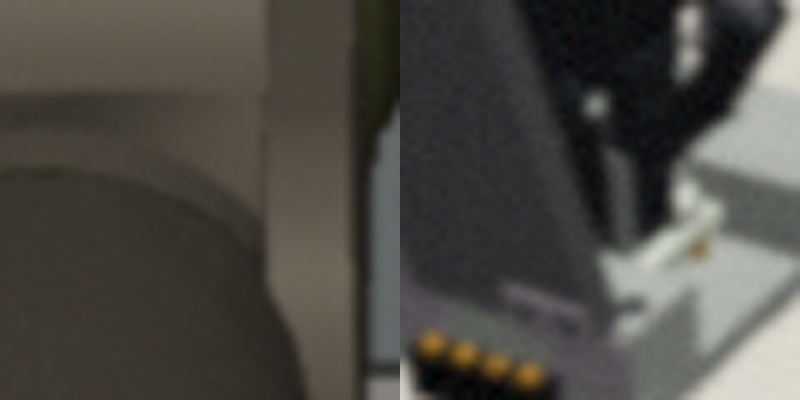

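The side view shows the fingers down on the white nest and the connector between them. The sideways force is gone (-0.7 N), so it's seated. I'll release it, lift, and check from above.

Emit:
arm_command(steps=[[[0.1, 0, 0, -0.02, 0, 0, 0], [0.45, 0, 0, 0, 0, 0, 0], [0.45, 0, 0, 0, 0, 0, 0], [0.45, 0, 0, -0.5, 0, 0, 0], [0.45, 0, 0, -1, 0, 0, 0], [0.3, 0, 0, -1, 0, 0, 0], [0.1, 0, 0, -1, 0, 0, 0], [0, 0, 0, -1, 0, 0, 0]]])

```text
time_s: 16.12
eef_pos: [530.1, 127.1, 270.5]
ee_rot: [-0.001, 0.71, 0.704, -0.0]
force: [0.1, 0.2, 0.2]
grip_width: 0.0
grip_force: 0.0
```

Emit:
arm_command(steps=[[[0, -0.9, 0, 0, 0, 0, 0], [0, -0.9, 0, 0, 0, 0, 0], [0, -0.9, 0, 0, 0, 0, 0], [0, -0.9, 0, 0, 0, 0, 0], [0, -0.9, 0, 0, 0, 0, 0]]])

```text
time_s: 16.75
eef_pos: [528.1, -99.2, 268.8]
ee_rot: [-0.001, 0.71, 0.704, -0.0]
force: [0.5, 0.8, 0.2]
grip_width: 0.001
grip_force: 0.0
```

```bash
python3 go.py 535 290 260 89.8;python3 - <<'E'
from h import *
o=[]
for n,P,w in(("top",[533,128,40],40),("side",[533,140,60],40)):
    im=capture(n)[:,:,::-1];u,v=proj(n,P)[0].astype(int);print(u-w,v-w)
    o.append(cv2.resize(im[v-w:v+w,u-w:u+w],(400,400),interpolation=cv2.INTER_CUBIC))
cv2.imwrite("pics/t6.png",np.hstack(o))
E
```

```text
t 16.75 pos [528.1 -99.2 268.8] yaw 89.5 F [0.5 0.8 0.2] gw 0.001 gf 0.0
shift [7.786 0.064 0.181] turn [-0.01 -0.   -0.04] after turn shift [7.785 0.111 0.176] joints [-0.4   0.33  1.42  0.    1.4  -0.39]
237 148
204 205
```

View pics/t6.png

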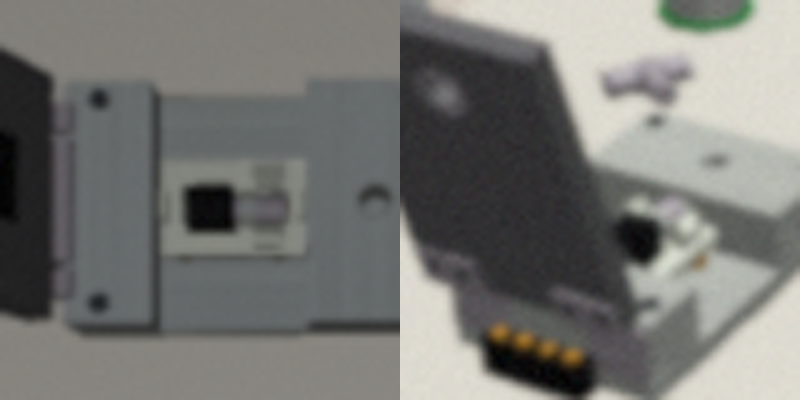

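The top crop shows the black body at (210,208) and the barrel at (263,208) between the cheeks, pointing at the base hole (374,203), so it's well placed. Next I go behind the lid with shut fingers.

Emit:
arm_command(steps=[[[0, 0.97, 0.01, 0, 0, 0, 0], [0, 0.97, 0.01, 0, 0, 0, 0], [0, 0.97, 0.01, 0, 0, 0, 0], [0, 0.97, 0.01, 0, 0, 0, 0], [0, 0.97, 0.01, 0, 0, 0, 0], [0, 0.97, 0.01, 0, 0, 0, 0], [0, 0.97, 0.01, 0, 0, 0, 0], [0, 0.97, 0.01, 0, 0, 0, 0]]])

```text
time_s: 17.85
eef_pos: [535.4, 292.3, 268.9]
ee_rot: [-0.0, 0.71, 0.704, -0.0]
force: [-0.4, -0.1, 0.6]
grip_width: -0.003
grip_force: 0.0
```

```bash
python3 go.py 533 292 165 89.8
```

```text
t 17.85 pos [535.4 292.3 268.9] yaw 89.5 F [-0.4 -0.1  0.6] gw -0.003 gf 0.0
shift [-0.006 -0.045  2.078] turn [-0.01  0.   -0.04] after turn shift [-0.006 -0.047  2.078] joints [0.31 0.49 1.18 0.   1.47 0.32]
```

Emit:
arm_command(steps=[[[0, 0, 0, 0.7, 0, 0, 0], [0, 0, 0, 0.7, 0, 0, 0], [0, 0, 0, 0.68, 0, 0, 0], [0, -0.4, 0, 0, 0, 0, 0], [0, -0.4, 0, 0, 0, 0, 0], [0, -0.4, 0, 0, 0, 0, 0], [0, -0.4, 0, 0, 0, 0, 0], [0, -0.3, 0, 0, 0, 0, 0]]])

```text
time_s: 18.85
eef_pos: [536.8, 193.8, 169.0]
ee_rot: [0.002, 0.711, 0.703, 0.003]
force: [1.6, 2.2, 0.9]
grip_width: 0.0
grip_force: 1.2
```

Emit:
arm_command(steps=[[[0, -0.4, 0, 0.05, 0, 0, 0], [0, -0.4, 0, 0.1, 0, 0, 0], [0, -0.3, 0, 0.17, 0, 0, 0], [0, -0.3, 0, 0.17, 0, 0, 0], [0, -0.24, 0, 0.25, 0, 0, 0], [0, -0.23, 0, 0.25, 0, 0, 0]]])

```text
time_s: 19.6
eef_pos: [534.3, 100.8, 114.6]
ee_rot: [-0.0, 0.71, 0.704, -0.0]
force: [0.4, 1.8, 0.5]
grip_width: -0.0
grip_force: 0.6
```

```bash
python3 go.py 533 82 80 89.8
```

```text
t 19.6 pos [534.3 100.8 114.6] yaw 89.5 F [0.4 1.8 0.5] gw -0.0 gf 0.6
shift [-0.377 -0.021  0.693] turn [-0.   -0.   -0.04] after turn shift [-0.376 -0.024  0.693] joints [-0.03  0.49  1.6   0.    1.05 -0.02]
```

Emit:
arm_command(steps=[[[0, -0.15, 0, 0.24, 0, 0, 0], [0, -0.12, 0, 0.24, 0, 0, 0], [0, -0.1, 0, 0.21, 0, 0, 0], [0, 0, 0, 0.1, 0, 0, 0], [0, 0, 0, 0.1, 0, 0, 0], [0, 0, 0, 0, 0, 0, 0]]])

```text
time_s: 20.35
eef_pos: [534.4, 82.9, 71.5]
ee_rot: [0.0, 0.71, 0.704, -0.0]
force: [-1.2, -2.3, 3.9]
grip_width: 0.004
grip_force: 1.8
```

Emit:
arm_command(steps=[[[0, 0, 0, 0.06, 0, 0, 0], [0, 0, 0, 0.05, 0, 0, 0], [0, 0, 0, 0, 0, 0, 0]]])

```text
time_s: 20.72
eef_pos: [534.5, 82.5, 66.5]
ee_rot: [0.001, 0.71, 0.704, -0.0]
force: [-2.8, -5.4, 7.6]
grip_width: -0.003
grip_force: 3.6
```

```bash
python3 go.py 533 82 66 89.8
```

```text
t 20.73 pos [534.5  82.5  66.5] yaw 89.5 F [-2.8 -5.4  7.6] gw -0.003 gf 3.6
shift [-0.01  -0.031  0.011] turn [ 0.01  0.01 -0.04] after turn shift [-0.01  -0.031  0.011] joints [-0.06  0.55  1.65 -0.    0.94 -0.05]
```

Emit:
arm_command(steps=[[[0, 0, 0, -0.6, 0, 0, 0], [0, 0, 0, -1, 0, 0, 0], [0.2, -0.2, 0, -1, 0, 0, 0], [0.5, -0.9, -0.2, 0, 0, 0, 0], [0.8, -0.9, -0.2, 0, 0, 0, 0], [0.8, -0.9, -0.2, 0, 0, 0, 0], [0.8, -0.9, -0.2, 0, 0, 0, 0], [0.8, -0.9, -0.2, 0, 0, 0, 0]]])

```text
time_s: 21.72
eef_pos: [481.7, -152.6, 195.9]
ee_rot: [0.0, 0.71, 0.704, 0.0]
force: [0.7, -0.1, -0.3]
grip_width: 0.798
grip_force: 0.0
```

Emit:
arm_command(steps=[[[0.8, -0.9, -0.2, 0, 0, 0, 0], [0.8, -0.9, -0.2, 0, 0, 0, 0], [0.8, -0.9, -0.2, 0, 0, 0, 0], [0.8, 0, 0, 0, 0, 0, 1], [0.8, 0, 0, 0, 0, 0, 1], [0.8, 0, 0, 0, 0, 0, 1], [0.8, 0, 0, 0, 0, 0, 1], [0.8, 0, 0, 0, 0, 0, 1]]])

```text
time_s: 22.72
eef_pos: [451.0, -286.0, 195.7]
ee_rot: [0.0, 0.92, 0.392, 0.0]
force: [-0.4, -0.5, -0.1]
grip_width: 0.8
grip_force: 0.0
```

Emit:
arm_command(steps=[[[0.8, 0, 0, 0, 0, 0, 1], [0.8, 0, 0, 0, 0, 0, 1], [0.8, 0, 0, 0, 0, 0, 1], [0.8, 0, 0, 0, 0, 0, 1], [0.8, 0, 0, 0, 0, 0, 1], [0.8, 0, 0, 0, 0, 0, 0.4], [0.8, 0, 0, 0, 0, 0, 0]]])

```text
time_s: 23.6
eef_pos: [450.9, -286.0, 195.7]
ee_rot: [-0.0, 1.0, 0.001, 0.0]
force: [0.4, -0.4, -0.7]
grip_width: 0.799
grip_force: 0.0
```

```bash
python3 go.py 450.3 -303.5 130 0
```

```text
t 23.6 pos [ 450.9 -286.   195.7] yaw 0.1 F [ 0.4 -0.4 -0.7] gw 0.799 gf 0.0
shift [-0.014  0.35   1.315] turn [-0.   -0.    0.01] after turn shift [-0.013  0.349  1.315] joints [-0.78  0.38  1.54  0.    1.22  0.78]
```

Emit:
arm_command(squeeze=80, steps=[[[0.8, 0, 0.35, 0.5, 0, 0, 0], [0.8, 0, 0, 0.7, 0, 0, 0], [0.8, 0, 0, 0.6, 0, 0, 0], [0.8, 0, 0, 0.4, 0, 0, 0], [0.8, 0, 0, 0.28, 0, 0, 0], [0.8, 0, 0, 0, 0, 0, 0]]])

```text
time_s: 24.35
eef_pos: [450.7, -303.5, 71.3]
ee_rot: [-0.0, 1.0, 0.001, -0.0]
force: [0.7, -0.7, 0.7]
grip_width: 0.799
grip_force: 0.0
```

Emit:
arm_command(steps=[[[0.5, 0, 0, 0, 0, 0, 0], [0.35, 0, 0, 0, 0, 0, 0], [0.2, 0, 0, 0, 0, 0, 0], [0.2, 0, 0, 0, 0, 0, 0], [0.2, 0, 0, 0, 0, 0, 0], [0.2, 0, 0, 0, 0, 0, 0]]])

```text
time_s: 25.1
eef_pos: [451.1, -304.0, 72.7]
ee_rot: [0.001, 1.0, 0.001, 0.0]
force: [-1.3, 0.2, 6.0]
grip_width: 0.255
grip_force: 78.0
```

```bash
python3 go.py 450.3 -303.5 71 0
```

```text
t 25.1 pos [ 451.1 -304.    72.7] yaw 0.1 F [-1.3  0.2  6. ] gw 0.255 gf 78.0
shift [-0.016 -0.011  0.035] turn [ 0.01 -0.01  0.01] after turn shift [-0.016 -0.01   0.035] joints [-0.81  0.55  1.64 -0.    0.95  0.76]
```

Emit:
arm_command(steps=[[[0.2, 0, 0, -0.3, 0, 0, 0], [0.2, 0, 0, -0.5, 0, 0, 0], [0.2, 0, 0, -0.7, 0, 0, 0], [0.2, 0, 0, -0.4, 0, 0, 0], [0.2, 0, 0, 0, 0, 0, 0]]])

```text
time_s: 25.72
eef_pos: [451.3, -304.1, 168.7]
ee_rot: [0.001, 1.0, 0.001, 0.001]
force: [-1.2, 0.4, -1.0]
grip_width: 0.253
grip_force: 78.3
```

Emit:
arm_command(steps=[[[0.2, 0.2, -0.9, 0, 0, 0, 0], [0.2, 0.2, -0.9, 0, 0, 0, 0], [0.2, 0.2, -0.9, 0, 0, 0, 0], [0.2, 0.2, -0.9, 0, 0, 0, 0], [0.2, 0.2, -0.9, 0, 0, 0, 0], [0.2, 0.2, -0.9, 0, 0, 0, 0], [0.2, 0.2, -0.9, 0, 0, 0, 0], [0.2, 0.2, -0.9, 0, 0, 0, 0]]])

```text
time_s: 26.72
eef_pos: [530.1, 57.9, 166.0]
ee_rot: [-0.0, 1.0, 0.001, -0.001]
force: [0.6, -1.6, -0.4]
grip_width: 0.252
grip_force: 78.4
```

```bash
python3 go.py 532.5 58.5 135 0; python3 - <<'E'
from h import *
o=[]
for n,P,w in(("top",[533,58,60],40),("side",[533,58,80],40)):
    im=capture(n)[:,:,::-1];u,v=proj(n,P)[0].astype(int);print(u-w,v-w)
    o.append(cv2.resize(im[v-w:v+w,u-w:u+w],(400,400),interpolation=cv2.INTER_CUBIC))
cv2.imwrite("pics/t7.png",np.hstack(o))
for z in(52,59.6): print(z,proj("side",[[533,58,z],[533,58.9,z]]))
E
```

```text
t 26.73 pos [530.1  57.9 166. ] yaw 0.1 F [ 0.6 -1.6 -0.4] gw 0.252 gf 78.4
shift [ 0.049 -0.011  0.619] turn [-0.    0.01  0.01] after turn shift [ 0.048 -0.011  0.619] joints [-0.11  0.41  1.58 -0.    1.15  1.46]
271 146
226 180
52 [[266.72609812 232.03353273]
 [266.50195043 232.20840728]]
59.6 [[266.5771347  229.03290428]
 [266.35212187 229.20653544]]
```

View pics/t7.png

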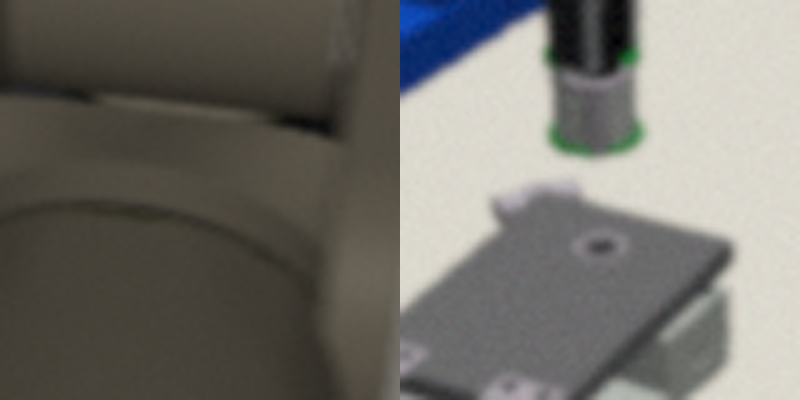

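The side crop shows the lid down and ajar, with its hole at (600,245), i.e. px (266,229), exactly where I predicted for 59.6 mm height. The pin is hard to see against the solder reel behind it. I'll isolate it by differencing with the first picture.

```bash
python3 - <<'E'
from h import *
a=np.mean([capture("side")[:,:,::-1].astype(float) for _ in range(4)],0)
cv2.imwrite("pics/a.png",a)
p=sense()["eef_pos"];print(p)
for z in(36,18,0):print(z,proj("side",[p[0],p[1],p[2]-58+z])[0].round(1))
b=cv2.imread("pics/side0.png").astype(float)
d=np.abs(a-b).sum(2)
print(d[188:222,254:278].astype(int)//10)
E
```

```text
[530.04107371  55.59789422 166.32656328]
36 [266.6 194. ]
18 [267.  201.6]
0 [267.4 209.2]
[[ 1  0  6 13 19 19 16 15 10  7  9 10 11 10 12 19 22 25 25 23 15  6  0  0]
 [ 0  1  4  8 12 15 13 10  6  4  7 10 10 11 12 14 16 16 13 10  5  2  0  0]
 [ 0  1  4  6 11 13 12 10  5  4  6  9 10 10 11 14 14  9  7  2  0  0  1  0]
 [ 0  0  2  5  9 11 12 11  9  8  9 12 12 12 12 14 12  8  5  2  2  0  0  0]
 [ 0  0  1  4  8 10 11 11 11 11 12 13 13 12 12 12 10  9  6  4  1  1  0  0]
 [ 0  0  1  2  6 11 12 13 12 13 13 13 11 10 10  8  9  8  6  3  0  0  0  0]
 [ 0  1  2  1  3  8 11 13 13 12 11 11  9  7  7  7 10 10  6  1  0  0  0  0]
 [ 0  0  0  0  2  6 10 12 12 12  9  8  6  6  6  8  9  5  2  0  0  0  0  0]
 [ 0  0  1  0  1  2  3  5  6  6  6  5  5  3  3  3  3  1  0  0  0  0  0  1]
 [ 0  0  1  1  0  0  1  1  1  1  0  1  1  0  0  0  0  0  1  0  0  1  0  1]
 [ 0  0  0  1  1  0  0  0  0  2  3  3  4  2  3  0  0  0  1  0  0  0  0  0]
 [ 0  0  0  0  0  1  2  0  0  1  3  4  4  3  1  1  0  0  1  0  1  0  0  1]
 [ 1  1  0  0  0  0  0  1  0  1  3  5  4  3  1  1  0  1  1  0  0  0  1  0]
 [ 1  1  0  0  0  1  0  0  0  1  3
[... 959 characters left out ...]
1  0  0  1  1  1  0  0  1  1  0  1  0  1  0  0  0  1  1]
 [ 0  1  0  1  0  0  1  0  0  0  0  0  1  0  0  1  0  0  1  0  0  0  0  1]
 [ 0  0  1  0  0  1  1  1  0  0  0  0  0  0  1  1  1  1  1  0  0  0  1  1]
 [ 2  1  0  0  0  0  0  1  1  0  0  1  1  1  1  0  0  1  1  1  0  0  1  1]
 [ 6  7  5  3  1  0  1  0  0  0  1  0  0  1  0  1  0  0  1  0  0  1  0  0]
 [12 12  9  6  2  0  0  0  2  3  3  1  0  0  1  0  0  1  0  1  1  0  0  0]
 [12 12 12  8  4  3  5  9 11 13 12  9  6  3  3  1  0  0  0  0  0  0  1  0]
 [ 8 10 10  9  7 10 17 21 24 24 24 21 18 13 10  7  5  4  1  1  0  0  0  0]][ WARN:0@5.969] global loadsave.cpp:1063 imwrite_ Unsupported depth image for selected encoder is fallbacked to CV_8U.
```

The difference picture shows the shank at columns 264–268 with its foot near row 209. The lid hole is at px (266,229). I'll go closer and compare again.

Emit:
arm_command(steps=[[[0.2, 0.01, -0.06, 0.4, 0, 0, 0], [0.2, 0, 0, 0.38, 0, 0, 0], [0.2, 0, 0, 0, 0, 0, 0], [0.2, 0, 0, 0, 0, 0, 0]]])

```text
time_s: 27.52
eef_pos: [531.2, 58.7, 128.5]
ee_rot: [0.0, 1.0, 0.0, 0.0]
force: [0.7, -0.6, -0.2]
grip_width: 0.254
grip_force: 78.5
```

```bash
python3 go.py 530.5 58.7 126 0; python3 - <<'E' 2>/dev/null
from h import *
a=np.mean([capture("side")[:,:,::-1].astype(float) for _ in range(4)],0).astype(np.uint8)
cv2.imwrite("pics/b.png",a)
p=sense()["eef_pos"]
for z in(36,18,0):print(z,proj("side",[p[0],p[1],p[2]-58+z])[0].round(1))
print(proj("side",[[533,58.9,59.6],[533,58.9,52]]))
x0,y0=246,195
o=cv2.resize(np.vstack([a[y0:y0+45,x0:x0+45],]),(0,0),fx=8,fy=8,interpolation=cv2.INTER_CUBIC)
pa=cv2.imread("pics/a.png")
o2=cv2.resize(pa[y0:y0+45,x0:x0+45],(0,0),fx=8,fy=8,interpolation=cv2.INTER_CUBIC)
cv2.imwrite("pics/t8.png",np.hstack([o2,o]))
E
```

```text
t 27.52 pos [531.2  58.7 128.5] yaw 0.0 F [ 0.7 -0.6 -0.2] gw 0.254 gf 78.5
shift [-0.013  0.001  0.05 ] turn [ 0.   -0.01  0.  ] after turn shift [-0.013  0.001  0.05 ] joints [-0.11  0.45  1.62 -0.    1.07  1.46]
36 [266.1 210.5]
18 [266.4 217.9]
0 [266.8 225.2]
[[266.35212187 229.20653544]
 [266.50195043 232.20840728]]
```

View pics/t8.png

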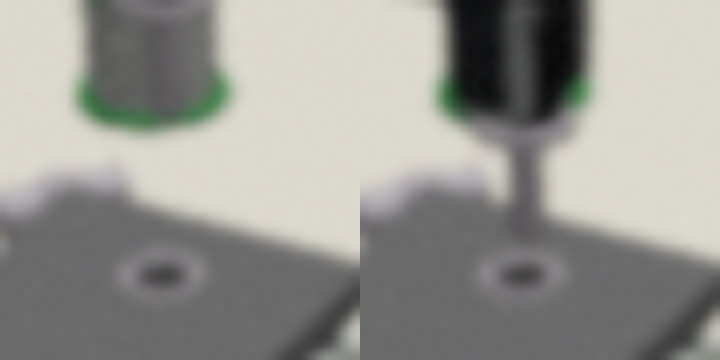

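The right panel shows the shank just above the lid at column ~527, and the hole at (522,272). That's nearly lined up. I'll refine numerically.

```bash
python3 - <<'E'
from h import *
g=cv2.cvtColor(cv2.imread("pics/b.png"),cv2.COLOR_BGR2GRAY).astype(float)
for v in range(214,221):
    r=g[v,258:277]; bg=np.r_[r[:3],r[-3:]].mean(); w=np.clip(bg-r-15,0,None); print(v,(w*np.arange(258,277)).sum()/w.sum())
h=g[225:234,258:275]; lid=np.median(g[236:242,258:275]); 
w=np.clip(lid-8-h,0,None); yy,xx=np.mgrid[225:234,258:275]; print("dark",(w*xx).sum()/w.sum(),(w*yy).sum()/w.sum())
w=np.clip(h-lid-8,0,None); w[:2]=0; print("ring",(w*xx).sum()/w.sum(),(w*yy).sum()/w.sum())
p=np.array([531.2,58.7,128.5])
for z in(22,18,12):print(proj("side",p+[0,0,z-58])[0].round(2))
print("J",(proj("side",[[534,59,60],[533,60,60],[533,59,61]])-proj("side",[533,59,60])).round(3), proj("side",[531.2,58.7,59.6]))
E
```

```text
214 266.10564225690274
215 266.1676056338028
216 266.14790996784564
217 265.77524972253053
218 264.8295782784517
219 263.6062639821029
220 263.0166128287956
dark 265.88690476190476 229.0
ring 265.80257510729615 228.53648068669528
[266.44 216.12]
[266.52 217.75]
[266.64 220.19]
J [[-0.38  -0.107]
 [-0.25   0.193]
 [-0.02  -0.397]] [[267.08751868 229.36132756]]
```

Emit:
arm_command(steps=[[[0.2, 0.03, -0.015, 0, 0, 0, 0], [0.2, 0, 0, 0.1, 0, 0, 0], [0.2, 0, 0, 0.1, 0, 0, 0], [0.2, 0, 0, 0.08, 0, 0, 0], [0.2, 0, 0, 0, 0, 0, 0]]])

```text
time_s: 28.35
eef_pos: [532.1, 60.1, 113.4]
ee_rot: [-0.0, 1.0, 0.001, -0.0]
force: [-0.3, -0.2, -0.3]
grip_width: 0.251
grip_force: 78.5
```

```bash
python3 go.py 532.8 59.4 108 0
```

```text
t 28.35 pos [532.1  60.1 113.4] yaw 0.1 F [-0.3 -0.2 -0.3] gw 0.251 gf 78.5
shift [0.013 0.015 0.107] turn [-0.    0.01  0.01] after turn shift [0.013 0.015 0.107] joints [-0.11  0.48  1.63  0.    1.04  1.46]
```

Emit:
arm_command(steps=[[[0.2, 0, 0, 0.08, 0, 0, 0], [0.2, 0, 0, 0.08, 0, 0, 0], [0.2, 0, 0, 0.06, 0, 0, 0], [0.2, 0, 0, 0, 0, 0, 0]]])

```text
time_s: 28.85
eef_pos: [532.3, 60.1, 102.6]
ee_rot: [-0.0, 1.0, 0.001, -0.0]
force: [0.3, -0.2, -0.7]
grip_width: 0.255
grip_force: 78.5
```

Emit:
arm_command(steps=[[[0.2, 0, 0, 0.06, 0, 0, 0], [0.2, 0, 0, 0.06, 0, 0, 0], [0.2, 0, 0, 0, 0, 0, 0]]])

```text
time_s: 29.22
eef_pos: [532.2, 60.1, 96.6]
ee_rot: [-0.0, 1.0, 0.001, -0.0]
force: [0.6, -0.1, -0.5]
grip_width: 0.255
grip_force: 78.5
```

Emit:
arm_command(steps=[[[0.2, 0, 0, 0.06, 0, 0, 0], [0.2, 0, 0, 0.06, 0, 0, 0], [0.2, 0, 0, 0.06, 0, 0, 0], [0.2, 0, 0, 0, 0, 0, 0]]])

```text
time_s: 29.72
eef_pos: [532.5, 59.9, 87.6]
ee_rot: [0.0, 1.0, 0.001, 0.0]
force: [3.2, -2.0, -2.7]
grip_width: 0.25
grip_force: 78.3
```

Emit:
arm_command(steps=[[[0.2, 0, 0, 0.06, 0, 0, 0], [0.2, 0, 0, 0.06, 0, 0, 0], [0.2, 0, 0, 0.04, 0, 0, 0], [0.2, 0, 0, 0, 0, 0, 0]]])

```text
time_s: 30.22
eef_pos: [532.7, 59.8, 80.1]
ee_rot: [0.0, 1.0, 0.001, 0.001]
force: [2.5, -4.2, 4.5]
grip_width: 0.256
grip_force: 79.1
```

Emit:
arm_command(squeeze=110, steps=[[[0.2, 0.01, 0.015, 0.04, 0, 0, 0], [0.2, 0, 0, 0.04, 0, 0, 0], [0.2, 0, 0, 0.04, 0, 0, 0], [0.2, 0, 0, 0, 0, 0, 0]]])

```text
time_s: 30.72
eef_pos: [532.9, 59.1, 74.8]
ee_rot: [0.0, 1.0, 0.001, 0.0]
force: [-1.8, -4.6, 14.2]
grip_width: 0.239
grip_force: 109.1
```

Emit:
arm_command(steps=[[[0.2, 0, 0, 0.02, 0, 0, 0], [0.2, 0, 0, 0.02, 0, 0, 0], [0.2, 0, 0, 0, 0, 0, 0]]])

```text
time_s: 31.1
eef_pos: [533.1, 59.1, 74.6]
ee_rot: [0.0, 1.0, 0.001, 0.001]
force: [-10.8, -4.8, 31.6]
grip_width: 0.244
grip_force: 111.2
```

Emit:
arm_command(steps=[[[0.2, -0.01, 0.01, 0, 0, 0, 0], [0.2, 0, 0, 0, 0, 0, 0], [0.2, 0, 0, 0, 0, 0, 0], [0.2, 0, 0, 0, 0, 0, 0]]])

```text
time_s: 31.6
eef_pos: [533.0, 59.1, 74.6]
ee_rot: [-0.0, 1.0, 0.001, 0.001]
force: [-7.6, -1.6, 30.1]
grip_width: 0.246
grip_force: 110.9
```

```bash
python3 - <<'E'
from h import *
a=capture("side")[:,:,::-1]; cv2.imwrite("pics/end.png",a); s=sense(); print(s["eef_pos"].round(1),s["force"].round(1))
# lid free-edge height: top corner of lid's free edge, first lid-dark row along columns near the (shut) predicted edge
P=[[583,27.5,52],[483,27.5,52]]; print("shut",proj("side",P).round(1)," ajar",proj("side",[[583,28.5,61.4],[483,28.5,61.4]]).round(1))
b=cv2.imread("pics/b.png")
g=lambda i:cv2.cvtColor(i,cv2.COLOR_BGR2GRAY).astype(int)
for u in(282,286,290):print(u,"now",g(a)[222:246,u],"ajar",g(b)[222:246,u])
E
```

```text
[533.   59.1  74.6] [-6.8 -1.4 29.2]
shut [[255.8 221.1]
 [293.2 231.5]]  ajar [[255.3 217.7]
 [292.9 228. ]]
282 now [218 217 217 216 215 207 181 142 114 104 106 104 106 106 104 106 104  98
  88  71  66  63  70  82] ajar [217 214 199 165 127 111 108 107 105 104 107 107 107 104 100  91  78  67
  72  90 122 151 156 145]
286 now [214 217 214 214 217 215 207 186 147 116 106 106 106 103  92  79  69  68
  66  78  90  99 103 106] ajar [219 216 215 200 163 126 110 107 107 107 100  91  79  69  65  66  93 131
 155 153 137 122 109 107]
290 now [216 216 220 215 216 216 213 209 191 148 113  92  79  66  71  79  98 111
 118 120 121 120 119 113] ajar [217 217 216 215 202 168 127  98  83  73  74  97 138 173 189 181 160 139
 127 122 122 119 118 117]
```

The lid's edge has dropped about 3.5 rows, the bright gap under it is gone, and the pin is pressing steadily at 30 N. I'm handing in.

```bash
python3 -c "
from rig import *
print(finish_job())"
```

```text
the job is handed in; nothing more can be done
None
```

I've handed the job in: the connector is in the nest with its barrel towards the free end, the lid is shut, and the arm is still pressing the knob pin down through the lid into the base at about 30 N.

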